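# Index the loupe arm to the next connector

## Task

The connector under the loupe has been inspected. Hook a fingertip under the pull ring on the loupe arm, lift the spring index pin out of its hole, swing the arm one hole over - to the side where the other connector waits, not the side with the blanking plug, and not past it - and let the pin spring fully home in that hole. Do not pinch the ring between the fingers or force it, and leave the connectors, the plug and everything round the fixture where they are.

Things in the scene. Friction and masses are not known exactly. Their poses are not given: they have to be found in the camera images.
- fixture: Connector inspection fixture, fixed: grey base plate, 14 mm high, x -178 to -32 mm, y +-142 mm, narrowing to 72 mm behind, with five black nests on an arc of radius 105 mm round a pivot column and a curved index plate outside them. Origin on the vertical pivot axis at bench level; -x points along the middle nest and hole (to the robot's front right), z up. Only the column, arm, pin and ring rise above 60 mm.
- pivot (a point): Pivot axis of the arm, 90 mm above the bench. Round it stands the curved steel index plate on pillars, radius 139 to 171 mm, top 56 mm above the bench, with five 10 mm holes at radius 155 mm, one every 0.384 rad (22 degrees), each in line with a nest.
- loupe_arm (a joint): Swing of the arm, rad: 0 in the middle hole (its start), +0.384 in the next hole clockwise seen from above (to the fixture's +y), -0.384 in the next counterclockwise; stops at +-0.826. A bar 24 mm wide, reaching from the pivot to 170 mm radius (along the fixture's -x at 0): 96 mm high, with a 46 mm loupe (top 101 mm) at radius 105 mm, and stepped down to 67 mm from radius 133 mm out. About 0.1 N m of friction; it stays where it is left.
- index_pin (a joint): Lift of the spring index pin (upright, on the arm at radius 155 mm), m: 0 fully home, nose 8 mm deep in a hole; 0.008 just out of the hole; stop at 0.020. A spring pulls it down with 4.5 N at 0, 6 N at 0.008, 8 N at 0.020. Between holes its round 8 mm nose rides on the plate at 0.008, and it drops in by itself within about 2 mm of a hole.
- ring_centre (a point): Centre of the opening of the steel pull ring, 50 mm inside, 60 mm outside diameter, of 5 mm wire, rigid on the pin's head. It leans 40 degrees back from upright, top towards the pivot: a finger slanting down from the arm's outer end towards the pivot passes squarely through. Site axes: x along the arm to the pivot, y across the ring, z up. The ring's foot is at x -18, z -21 mm, its top at x +18, z +21 mm.
- ring_top (a point): Middle of the wire at the top of the ring, the part a finger hooks under; 164 mm above the bench when the pin is home. Same axes as ring_centre.
- inspected_connector (a point): Centre of the inspected circular connector, a metal shell 26 mm across and 30 mm long standing on end, loose, in the middle nest under the loupe.
- next_connector (a point): Centre of the other circular connector, 26 mm across and 29 mm long, standing on end, loose, in the nest next to the middle one on either side: the arm shall go there.
- blanking_plug (a point): Grey flanged plastic plug with a small stem, 37 mm across and 28 mm high, loose in the nest next to the middle one on the other side. The point lies on its axis 13 mm above its foot.
- tweezers: Steel tweezers, 14 x 118 x 8 mm, lying beside the fixture's +y edge. Origin at the centre of the underside.
- spare_connector: Circular connector lying on its side by the fixture's outer edge, 28 x 30 x 27 mm. Origin at the centre of the underside.
- yellow_driver: Screwdriver with a yellow and black handle, 26 x 173 x 26 mm, lying in front of the fixture. Origin at the centre of the underside.
- flux_bottle: Small bottle with a pointed red cap, 32 x 33 x 94 mm, standing right of the fixture. Origin at the centre of the underside.
- carton: Small pale carton, 72 x 60 x 28 mm, lying right of the fixture. Origin at the centre of the underside.
Mind the look-alikes: they are no part of the job. Leave any yellow look-alike of the part that bears next_connector alone.

How it is judged (in metres and radians):
On the way, in this order (a step that is already met when the one before it is completed fails the run):
1. the index pin is lifted clear of its hole while the arm still stands over the middle hole (value of joint index_pin above 0.0083 m and value of joint loupe_arm between -0.06 and 0.06 rad), for 0.02 s.
2. the arm has been swung one hole over, above the nest of the other connector (((y of next_connector in the frame of fixture above 0 m and value of joint loupe_arm between 0.353972 and 0.413972 rad) or (y of next_connector in the frame of fixture below 0 m and value of joint loupe_arm between -0.413972 and -0.353972 rad))), for 0.1 s.
At the end, for the whole second after the job is handed in: The arm rests within 0.015 rad of the hole in line with the other connector's nest, the index pin is fully home (within 1.5 mm), both connectors and the plug are in their nests (within 6 mm of where they stood), and the tools and parts beside the fixture lie within 15 mm of where they were (((y of next_connector in the frame of fixture above 0 m and value of joint loupe_arm between 0.368972 and 0.398972 rad) or (y of next_connector in the frame of fixture below 0 m and value of joint loupe_arm between -0.398972 and -0.368972 rad)) and value of joint index_pin below 0.0015 m and velocity of joint loupe_arm between -0.05 and 0.05 rad/s and distance of each of inspected_connector, next_connector, blanking_plug from where it was at the start of the episode below 0.006 m and distance of each of tweezers, spare_connector, yellow_driver, flux_bottle, carton from where it was at the start of the episode below 0.015 m); the robot touches nothing.
It fails at once if the arm is swung past the next hole, half-way to the one after (value of joint loupe_arm above 0.575959 rad or value of joint loupe_arm below -0.575959 rad).
It fails at once if the arm is swung to the wrong side, towards the blanking plug ((y of next_connector in the frame of fixture above 0 m and value of joint loupe_arm below -0.15 rad) or (y of next_connector in the frame of fixture below 0 m and value of joint loupe_arm above 0.15 rad)).
It fails at once if the ring is pinched between the finger pads (its top bar at the grasp point), or squeezed or forced with more than 30 N ((distance between the grasp point and ring_top below 0.009 m and contact force between the fingers and index_pin above 0.5 N) or contact force between the fingers and index_pin above 30 N).
It fails at once if a connector or the plug is shifted by more than 10 mm or lifted out of its nest (distance of any of inspected_connector, next_connector, blanking_plug from where it was at the start of the episode above 0.01 m).
It fails at once if a tool or part beside the fixture is moved by more than 15 mm (distance of any of tweezers, spare_connector, yellow_driver, flux_bottle, carton from where it was at the start of the episode above 0.015 m).
It also fails if it takes over 38 s, if anything falls off the work surface, if the arm or the gripper's body presses on something with over 40 N, if the wrist force passes 120 N, or if a joint passes its speed limit or range.

## Robot

A 7-joint arm with a two-finger parallel gripper is mounted at the origin on a cart in front of the work surface, level with it; the furniture and walls round the work are solid. World frame = base frame: x ahead of the robot, y to its left, z up, the work surface at z = 0. Lengths are in m, angles in degrees, forces in N, time in s.
With the tool pointing down it reaches from about 0.4 to 0.9 m from the base axis. Payload 5.5 kg.
Tool frame: the origin (TCP) lies at the very end of the fingers, on their centre line; the grasp point (between the pads) lies 19 mm behind it; z points along the fingers, y is the line along which they close (so a half turn about z gives the same grasp; the last joint's range is limited). The gripper opens to 92 mm and grips with 3 to 60 N. Pads are 19 mm wide; open, the fingers measure 130 mm over their backs; the gripper's body (75 mm by 190 mm) begins 47 mm behind the grasp point.
Start: joints at [83.033, 28.699, -24.465, 88.831, 12.651, 65.22, -12.049], TCP at [0.244, -0.602, 0.203] pointing down, gripper open.
Joint ranges: [-164.97, 164.97], [-17.58, 116.51], [-87.97, 89.64], [11.32, 138.91], [-80.73, 260.73], [10.89, 115.49], [-147.41, 147.41]. Speed limits (degrees/s): [147.25, 147.25, 180, 180, 180, 180, 180].

## Interface

Orientations are given as [roll, pitch, yaw] about the fixed x, y, z axes, in that order (R = Rz(yaw) Ry(pitch) Rx(roll)).
In Python, from workcell import manip, optics gives the robot as it stands.
- The arm moves only by the tool drive_tool, never from a script. Its argument "motion" is a list of rows, each a list of 7 numbers: the shift along the tool's x, y, z as a fraction of full scale, then the turn, a rotation vector about the tool's x, y, z as a fraction of full scale, then the closure, from 0 (fully open) to 1 (shut). A call has 1 to 12 rows; each row shifts and turns the commanded pose from where the row before left it, along the tool's axes as they then stand; what a row does not reach is not made up. Full scale, the value 1, is 0.025 m for a shift and 6 degrees for a turn. A row lasts 1/8 s, in which the tool goes at most 62.5 mm and 10.7 degrees, less where a joint would pass 70% of its speed; a pose out of reach is approached as far as the arm can. A call with a number of a shift or a turn outside -1 to 1 is refused whole. A call with a gripper value outside its range is refused whole. The fingers move at their own pace and stop on an object; "grip_force" is the grip in N (left out, the last holds). Time passes only in rows, so rows that do not move let the fingers close. It gives the time, the measured TCP pose, the force, the opening and the grip force at its end, in the units of the state.
- manip.get_state(): the state, without advancing time (a new reading comes with each control period).
- optics.grab_frame(name): name is "side" or "top" or "wrist"; returns a dict with "pixels" (420x560x3 uint8, red, green, blue), "z_map" (420x560 float32, m along the optical axis (not along the pixel's ray), 0 where there is no reading), "mtx" (3x3 intrinsics, pixels), "rvec" (rotation vector, rad) and "tvec" (3), from world to camera coordinates, as OpenCV has them; the wrist camera has in their place "tool_from_camera" (4x4, takes a point from camera to tool coordinates, whose origin is the TCP and whose axes are the flange's). Camera axes: x right, y down, z forward; pixel columns grow to the right and rows downward; lengths in m; the calibration is good to about 2 mm. A picture is of the moment at which its call begins: read the wrist's pose just before it.
- manip.finish_job(): hands the job in; it is judged then, once.
The state is a dict: "t": time; "joint_positions": joint angles; "qvel": joint speeds; "effort": joint torques, N m; "eef_pos": TCP position; "tcp_rot": TCP orientation; "ft_force": force on the tool from outside, world axes, zero at the start; "moment": the same for the moment, N m; "width": opening from 0.0 (shut) to 1.0 (fully open); "finger_force": force on a finger pad.
Only numpy, scipy, OpenCV 4.12 (cv2) and the standard library are available. Lean on these libraries where they do the work, as an engineer would, in place of code of your own. Each camera call takes 0.05 s, during which the arm holds its last target. There are 200 camera calls.

## Working session

There is one attempt and no reset: what is moved stays moved. The work goes in short steps, Python scripts to look and compute and a tool call to move; the robot and the scene stay as the last step left them, time stands still between calls to the robot, and variables do not carry over. Pictures are saved under pics/ and viewed, at most 10 in all, crops included, and the job is handed in when it is done.

Besides the shell and the picture viewer there is one more tool, called as a command line: name --pt "numbers of a row" for each row, then --argument value for the rest. drive_tool: Moves the arm, as the interface text tells. Its arguments: {"type":"object","properties":{"motion":{"type":"array","items":{"type":"array","items":{"type":"number"}}},"grip_force":{"type":"number"}},"required":["motion"]}

```bash
mkdir -p pics; cat > h.py <<'E'
import numpy as np,cv2
from workcell import manip,optics
def cam(n):
    f=optics.grab_frame(n);f['R']=cv2.Rodrigues(np.array(f['rvec'],float))[0] if 'rvec' in f else None;return f
def world(f):
    z=f['z_map'];v,u=np.indices(z.shape);K=np.array(f['mtx'])
    c=np.stack([(u-K[0,2])*z/K[0,0],(v-K[1,2])*z/K[1,1],z],-1)
    return (c-np.array(f['tvec']).ravel())@f['R']
def proj(f,p): return cv2.projectPoints(np.array(p,float).reshape(-1,1,3),np.array(f['rvec'],float),np.array(f['tvec'],float),np.array(f['mtx'],float),None)[0].reshape(-1,2)
E
python3 - <<'E'
from h import *
import pickle
fs={}
for n in('top','side'):
    f=cam(n);fs[n]=f;cv2.imwrite(f'pics/{n}0.png',f['pixels'][:,:,::-1])
    print(n,-f['R'].T@np.array(f['tvec']).ravel(),f['R'][2])
pickle.dump(fs,open('f0.pkl','wb'));s=manip.get_state();print(s)
E
```

```text
top [ 0.45420991 -0.09125428  1.0388868 ] [ 0.07904422 -0.02927095 -0.99644128]
side [0.51468028 0.697676   0.43726872] [-0.01198127 -0.92624352 -0.37673519]
{'t': 0.1, 'joint_positions': array([ 83.03475801,  28.74981505, -24.45448939,  88.88640249,
        12.65029114,  65.22072028, -12.05041135]), 'qvel': array([-0.02654469, -0.08329192, -0.01389621, -0.16290973, -0.12574078,
       -0.07546441, -0.08140556]), 'effort': array([-1.02762255e-02, -5.67873967e+01, -5.83838493e+00, -2.79915369e+01,
       -6.90646470e-02,  2.40841974e-02,  5.34849187e-05]), 'eef_pos': array([ 0.24368337, -0.60184471,  0.20206067]), 'tcp_rot': array([-1.79896360e+02, -4.23040751e-03,  2.20472530e+01]), 'ft_force': array([ 0.39720042, -0.33484306, -0.08827928]), 'moment': array([-0.04963577,  0.02609853, -0.01682963]), 'finger_force': 0.0, 'width': 1.0016636570290711}
```

View pics/top0.png

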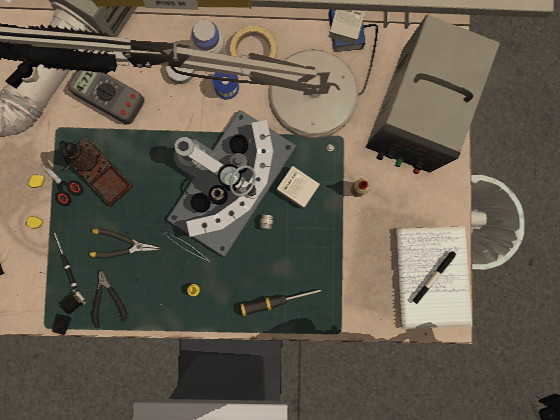

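View pics/side0.png

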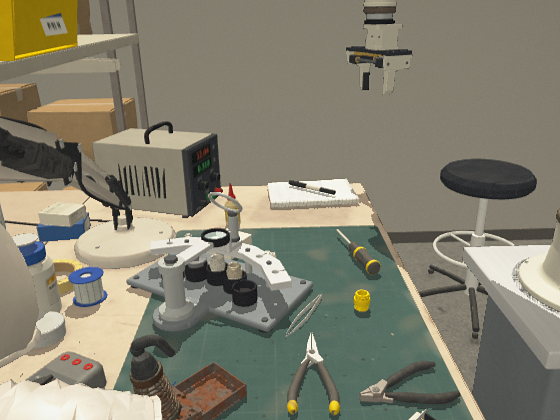

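Top: pivot column near (184,146), arm pointing lower-right to the ring near (240,178), carton at (298,185), bottle at (360,187). Side: ring at (225,203), nests around (195–245, 265–290). Next I zoom and measure.

```bash
python3 - <<'E'
from h import *
import pickle
fs=pickle.load(open('f0.pkl','rb'))
a=fs['top']['pixels'][105:255,160:310];b=fs['side']['pixels'][180:330,130:280]
r=lambda i:cv2.resize(i,(400,400),interpolation=cv2.INTER_CUBIC)
cv2.imwrite('pics/z1.png',np.hstack([r(a),r(b)])[:,:,::-1])
W=world(fs['top'])
for u,v in[(184,146),(190,150),(205,158),(218,194),(199,203),(239,144),(225,165),(298,185),(360,187),(265,222)]:print(u,v,W[v,u].round(3))
# column top: points z>~.09 
f=fs['top'];m=(W[...,2]>.06)&(W[...,2]<.2)&(f['z_map']>0);m[:105]=0;m[255:]=0;m[:,:160]=0;m[:,280:]=0
P=W[m];print(len(P),np.histogram(P[:,2],bins=np.arange(.06,.2,.01)))
E
```

```text
184 146 [0.662 0.057 0.108]
190 150 [0.656 0.047 0.099]
205 158 [0.642 0.018 0.095]
218 194 [ 0.579 -0.005  0.041]
199 203 [0.56  0.034 0.031]
239 144 [ 0.687 -0.044  0.028]
225 165 [ 0.629 -0.022  0.098]
298 185 [ 0.604 -0.17   0.024]
360 187 [ 0.598 -0.293  0.062]
265 222 [ 0.525 -0.103  0.027]
1607 (array([148,  28,  24, 895, 243,  16,  80,  40,  28,  44,  61,   0,   0,
         0]), array([0.06, 0.07, 0.08, 0.09, 0.1 , 0.11, 0.12, 0.13, 0.14, 0.15, 0.16,
       0.17, 0.18, 0.19, 0.2 ]))
```

View pics/z1.png

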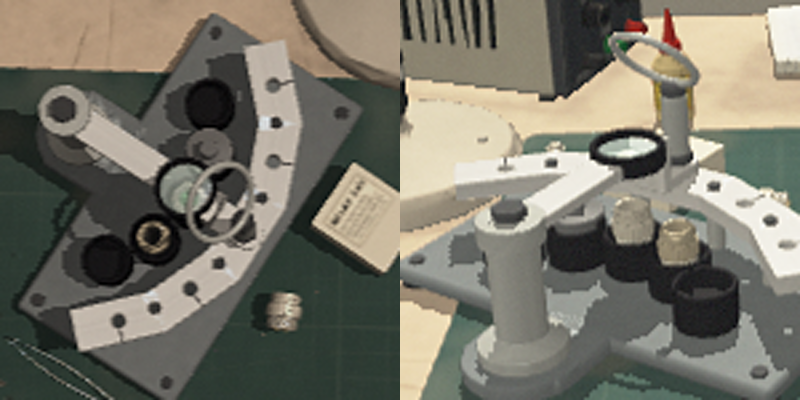

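Zoom: golden next connector at top-crop (155,237), grey plug at (210,150), ring at (220,200). So the arm must go clockwise, to fixture +y (positive), towards lower-left in the top picture.

```bash
python3 - <<'E'
from h import *
import pickle
fs=pickle.load(open('f0.pkl','rb'))
A={}
for n in fs:
    W=world(fs[n]);z=fs[n]['z_map']
    m=(z>0)&(W[...,0]>.48)&(W[...,0]<.75)&(W[...,1]>-.15)&(W[...,1]<.12)
    A[n]=W[m]
for n,P in A.items():
    q=P[(P[:,2]>.103)&(P[:,2]<.116)&(np.hypot(P[:,0]-.66,P[:,1]-.057)<.035)]
    print(n,'bolt',len(q),q.mean(0).round(4) if len(q) else 0)
    q=P[(P[:,2]>.088)&(P[:,2]<.1)&(np.hypot(P[:,0]-.66,P[:,1]-.057)<.09)]
    if len(q)>10: 
        r=cv2.minAreaRect(q[:,:2].astype(np.float32)*1000);print('bar',len(q),r)
    q=P[(P[:,2]>.122)&(P[:,2]<.18)]
    print('ring',len(q),q.mean(0).round(4),q.min(0).round(4),q.max(0).round(4))
    c=q.mean(0);u,s,v=np.linalg.svd(q-c);print(s,v[2])
    # circle fit in plane
    e1,e2=v[0],v[1];X=(q-c)@e1;Y=(q-c)@e2
    M=np.c_[2*X,2*Y,np.ones(len(X))];o=np.linalg.lstsq(M,X*X+Y*Y,rcond=None)[0]
    print('centre',c+o[0]*e1+o[1]*e2,np.sqrt(o[2]+o[0]**2+o[1]**2))
E
```

```text
top bolt 70 [0.6633 0.0602 0.1062]
bar 616 ((642.6864013671875, 28.32830810546875), (112.56594848632812, 35.964351654052734), 57.335391998291016)
ring 235 [ 0.5922 -0.0569  0.1453] [ 0.5654 -0.0794  0.1222] [ 0.6204 -0.0343  0.1691]
[0.31397983 0.28215212 0.02468414] [-0.39909009 -0.65299783  0.64367766]
centre [ 0.59220408 -0.05722506  0.14498984] 0.027540765360923387
side bolt 91 [0.6627 0.0629 0.1068]
bar 669 ((643.2434692382812, 28.54242706298828), (113.86980438232422, 37.175689697265625), 58.625144958496094)
ring 249 [ 0.5915 -0.0548  0.1452] [ 0.5653 -0.0788  0.1221] [ 0.6193 -0.0321  0.1679]
[0.33724698 0.27032256 0.02593672] [ 0.40446852  0.65813399 -0.63503139]
centre [ 0.59232316 -0.05522225  0.14527785] 0.027407537963709424
```

```bash
cat > plan.py <<'E'
from h import *
from scipy.spatial.transform import Rotation as Ro
PIV=np.array([.663,.061,0]);AZ=np.radians(238.75)
def goal(phi=0,along=0,up=0,lat=0,lift=0,r=.137,zc=.1435):
    """tool pose: phi arm angle, along tool z past ring centre, up=tool x, lat=tool y, lift=world z"""
    a=AZ-phi;o=np.array([np.cos(a),np.sin(a),0]);k=np.array([0,0,1.])
    z=-o*np.cos(np.radians(40))-k*np.sin(np.radians(40));y=np.cross(k,o);y=-y if y[0]<0 else y
    x=np.cross(y,z);R=np.c_[x,y,z]
    return PIV+o*r+k*(zc+lift)+along*z+up*x+lat*y,R
def cur():
    s=manip.get_state();return s['eef_pos'],Ro.from_euler('xyz',s['tcp_rot'],degrees=True).as_matrix(),s
def rows(way,p=None,R=None):
    """way: list of (p,R,n)"""
    if p is None:p,R,_=cur()
    out=[]
    for pg,Rg,n in way:
        for i in range(n,0,-1):
            d=R.T@(pg-p)/i/.025;w=Ro.from_matrix(R.T@Rg).as_rotvec(degrees=True)/i/6
            q=np.round(np.r_[d,w],2);out.append(q.tolist()+[1])
            p=p+R@q[:3]*.025;R=R@Ro.from_rotvec(q[3:]*6,degrees=True).as_matrix()
    for o in out:print(o)
    print('max',np.abs(np.array(out)).max())
def rel(phi=0):
    p,R,s=cur();pg,Rg=goal(phi);print('t',s['t'],'rel tool',(Rg.T@(p-pg)*1000).round(1),'rot',(Ro.from_matrix(Rg.T@R).as_rotvec(degrees=True)).round(2),'F',s['ft_force'].round(2),'pos',p.round(4))
E
python3 - <<'E'
from plan import *
rows([(*goal(along=-.08),26)])
E
```

```text
[0.74, -0.52, 0.01, 0.1, 0.31, -0.22, 1]
[0.75, -0.5, 0.04, 0.1, 0.31, -0.22, 1]
[0.76, -0.49, 0.07, 0.1, 0.31, -0.22, 1]
[0.76, -0.47, 0.1, 0.1, 0.31, -0.22, 1]
[0.77, -0.45, 0.13, 0.1, 0.31, -0.22, 1]
[0.78, -0.43, 0.16, 0.1, 0.31, -0.22, 1]
[0.78, -0.41, 0.19, 0.1, 0.31, -0.22, 1]
[0.78, -0.39, 0.22, 0.1, 0.31, -0.22, 1]
[0.78, -0.37, 0.25, 0.1, 0.31, -0.22, 1]
[0.78, -0.35, 0.28, 0.1, 0.31, -0.22, 1]
[0.78, -0.33, 0.31, 0.1, 0.31, -0.22, 1]
[0.78, -0.3, 0.34, 0.1, 0.31, -0.22, 1]
[0.78, -0.28, 0.36, 0.1, 0.31, -0.22, 1]
[0.77, -0.26, 0.39, 0.1, 0.31, -0.22, 1]
[0.76, -0.24, 0.42, 0.1, 0.31, -0.22, 1]
[0.75, -0.22, 0.45, 0.1, 0.31, -0.22, 1]
[0.74, -0.19, 0.47, 0.11, 0.31, -0.22, 1]
[0.73, -0.17, 0.5, 0.1, 0.31, -0.22, 1]
[0.72, -0.15, 0.52, 0.11, 0.31, -0.22, 1]
[0.7, -0.13, 0.55, 0.1, 0.31, -0.22, 1]
[0.69, -0.11, 0.57, 0.11, 0.31, -0.22, 1]
[0.67, -0.08, 0.6, 0.1, 0.31, -0.22, 1]
[0.66, -0.06, 0.62, 0.11, 0.31, -0.22, 1]
[0.64, -0.04, 0.64, 0.1, 0.3, -0.22, 1]
[0.61, -0.02, 0.66, 0.11, 0.31, -0.21, 1]
[0.6, 0.0, 0.67, 0.1, 0.3, -0.22, 1]
max 1.0
```

drive_tool --pt "0.74 -0.52 0.01 0.1 0.31 -0.22 1" --pt "0.75 -0.5 0.04 0.1 0.31 -0.22 1" --pt "0.76 -0.49 0.07 0.1 0.31 -0.22 1" --pt "0.76 -0.47 0.1 0.1 0.31 -0.22 1" --pt "0.77 -0.45 0.13 0.1 0.31 -0.22 1" --pt "0.78 -0.43 0.16 0.1 0.31 -0.22 1" --pt "0.78 -0.41 0.19 0.1 0.31 -0.22 1" --pt "0.78 -0.39 0.22 0.1 0.31 -0.22 1" --pt "0.78 -0.37 0.25 0.1 0.31 -0.22 1" --pt "0.78 -0.35 0.28 0.1 0.31 -0.22 1" --pt "0.78 -0.33 0.31 0.1 0.31 -0.22 1" --pt "0.78 -0.3 0.34 0.1 0.31 -0.22 1" --grip_force 10

```text
t: 1.6
eef_pos: [0.3906, -0.3733, 0.1992]
tcp_rot: [-175.8, -23.1, 37.3]
ft_force: [1.0, -0.0, -0.3]
width: 0.001
finger_force: 0.0
```

```bash
python3 - <<'E'
from plan import *
rel();print(cur()[2]['joint_positions'],cur()[2]['width'])
rows([(*goal(along=-.08),14)])
E
```

```text
t 1.6 rel tool [-198.8   -7.6 -323.5] rot [ -8.75 -25.85  18.31] F [ 0.95 -0.03 -0.33] pos [ 0.3906 -0.3733  0.1992]
[ 87.92649084  25.412422   -39.7330734  102.76241145  -8.36316443
  61.04576353   3.02113135] 0.0014393934459815568
[0.77, -0.28, 0.36, 0.1, 0.31, -0.22, 1]
[0.77, -0.26, 0.39, 0.1, 0.31, -0.22, 1]
[0.76, -0.24, 0.42, 0.1, 0.31, -0.22, 1]
[0.75, -0.22, 0.45, 0.11, 0.31, -0.22, 1]
[0.74, -0.19, 0.47, 0.1, 0.31, -0.22, 1]
[0.73, -0.17, 0.5, 0.11, 0.31, -0.22, 1]
[0.71, -0.15, 0.52, 0.1, 0.31, -0.22, 1]
[0.7, -0.13, 0.55, 0.11, 0.31, -0.22, 1]
[0.68, -0.1, 0.57, 0.1, 0.31, -0.21, 1]
[0.67, -0.09, 0.6, 0.11, 0.3, -0.22, 1]
[0.65, -0.06, 0.62, 0.1, 0.31, -0.21, 1]
[0.63, -0.04, 0.64, 0.11, 0.3, -0.22, 1]
[0.61, -0.02, 0.66, 0.1, 0.31, -0.21, 1]
[0.59, -0.0, 0.67, 0.11, 0.3, -0.22, 1]
max 1.0
```

Tracking is accurate; the gripper is shut.

drive_tool --pt "0.77 -0.28 0.36 0.1 0.31 -0.22 1" --pt "0.77 -0.26 0.39 0.1 0.31 -0.22 1" --pt "0.76 -0.24 0.42 0.1 0.31 -0.22 1" --pt "0.75 -0.22 0.45 0.11 0.31 -0.22 1" --pt "0.74 -0.19 0.47 0.1 0.31 -0.22 1" --pt "0.73 -0.17 0.5 0.11 0.31 -0.22 1" --pt "0.71 -0.15 0.52 0.1 0.31 -0.22 1" --pt "0.7 -0.13 0.55 0.11 0.31 -0.22 1" --pt "0.68 -0.1 0.57 0.1 0.31 -0.21 1" --pt "0.67 -0.09 0.6 0.11 0.3 -0.22 1" --pt "0.65 -0.06 0.62 0.1 0.31 -0.21 1"

```text
t: 2.98
eef_pos: [0.5242, -0.1654, 0.1955]
tcp_rot: [-177.8, -44.5, 53.2]
ft_force: [-0.3, -0.2, 0.4]
width: 0.004
finger_force: 0.0
```

```bash
python3 - <<'E'
from plan import *
rel();print(cur()[2]['joint_positions'])
rows([(*goal(along=-.08),3),(*goal(along=-.04),3)])
E
```

```text
t 2.975 rel tool [ -42.8   -1.2 -131.9] rot [-1.91 -5.47  3.88] F [-0.27 -0.17  0.37] pos [ 0.5242 -0.1654  0.1955]
[ 84.25629304  35.22197552 -53.05939816 109.49563143 -21.78518366
  51.92261204  14.58127289]
[0.63, -0.05, 0.63, 0.11, 0.3, -0.22, 1]
[0.62, -0.02, 0.66, 0.1, 0.31, -0.21, 1]
[0.59, -0.01, 0.67, 0.11, 0.3, -0.22, 1]
[-0.0, 0.0, 0.53, -0.0, 0.0, 0.0, 1]
[-0.0, 0.0, 0.54, -0.0, 0.0, 0.0, 1]
[-0.0, 0.0, 0.53, -0.0, 0.0, 0.0, 1]
max 1.0
```

drive_tool --pt "0.63 -0.05 0.63 0.11 0.3 -0.22 1" --pt "0.62 -0.02 0.66 0.1 0.31 -0.21 1" --pt "0.59 -0.01 0.67 0.11 0.3 -0.22 1" --pt "0 0 0.53 0 0 0 1" --pt "0 0 0.53 0 0 0 1" --pt "0 0 0 0 0 0 1" --pt "0 0 0 0 0 0 1"

```text
t: 3.85
eef_pos: [0.5699, -0.0929, 0.1777]
tcp_rot: [-180.0, -49.8, 58.6]
ft_force: [-1.2, -0.5, -0.0]
width: 0.004
finger_force: 0.0
```

```bash
python3 - <<'E'
from plan import *
rel();p,R,s=cur()
f=cam('wrist');T=np.array(f['tool_from_camera']);K=np.array(f['mtx']);print(T.round(3))
z=f['z_map'];v,u=np.indices(z.shape)
c=np.stack([(u-K[0,2])*z/K[0,0],(v-K[1,2])*z/K[1,1],z],-1)@T[:3,:3].T+T[:3,3]
W=c@R.T+p
m=(z>0)&(W[...,2]>.122)&(W[...,2]<.18)&(np.abs(c[...,0])<.06)&(np.abs(c[...,1])<.05)&(c[...,2]>.015)&(c[...,2]<.08)
q=c[m];print(m.sum(),q.min(0),q.max(0))
# circle fit in tool xy for ring
o=np.linalg.lstsq(np.c_[2*q[:,:2],np.ones(len(q))],(q[:,:2]**2).sum(1),rcond=None)[0];print('ring centre in tool',o[:2],q[:,2].mean(),np.sqrt(o[2]+o[:2]@o[:2]))
im=f['pixels'].copy();s_=cam('side');t_=cam('top')
cv2.imwrite('pics/w1.png',np.hstack([cv2.resize(im,(400,300)),cv2.resize(s_['pixels'][130:280,130:330],(400,300))])[:,:,::-1])
E
```

```text
t 3.85 rel tool [ -1.4   0.3 -54.8] rot [-0.05 -0.16  0.08] F [-1.24 -0.49 -0.  ] pos [ 0.5699 -0.0929  0.1777]
[[-0.    -0.953 -0.302  0.082]
 [ 1.    -0.    -0.     0.   ]
 [ 0.    -0.302  0.953 -0.181]
 [ 0.     0.     0.     1.   ]]
1475 [-0.02683364 -0.02758768  0.05039803] [0.03029429 0.0323392  0.05832237]
ring centre in tool [0.00078235 0.00248737] 0.05286713585780139 0.027319860729817094
```

View pics/w1.png

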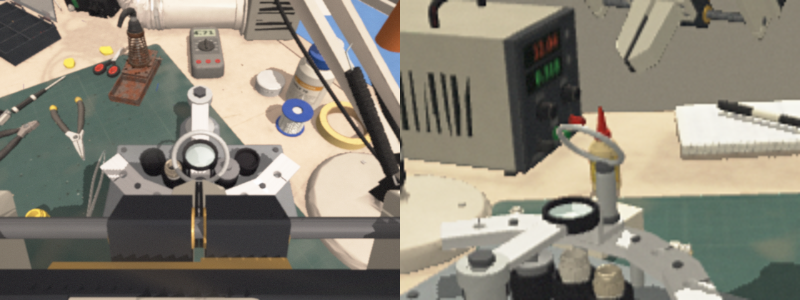

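Wrist view: ring at (200,155) is centred ahead of the closed fingertips at (200,190); side view shows ring at (590,145). I measure fingertip shape in the tool frame before entering.

```bash
python3 - <<'E'
from plan import *
p,R,s=cur()
f=cam('wrist');T=np.array(f['tool_from_camera']);K=np.array(f['mtx'])
z=f['z_map'];v,u=np.indices(z.shape)
c=np.stack([(u-K[0,2])*z/K[0,0],(v-K[1,2])*z/K[1,1],z],-1)@T[:3,:3].T+T[:3,3]
for a in range(-70,12,6):
    m=(z>0)&(c[...,2]>a/1e3)&(c[...,2]<(a+6)/1e3)&(np.abs(c[...,0])<.05)&(np.abs(c[...,1])<.1)
    if m.sum():q=c[m]*1e3;print(a,m.sum(),q[:,:2].min(0).round(1),q[:,:2].max(0).round(1))
# side/top estimates, finger tip & ring relative in same view
for n in('side','top'):
    f=cam(n);Wd=world(f);c=(Wd-p)@R*1e3;z=f['z_map']
    for lo,hi in[(-40,-20),(-20,-8),(-8,6),(44,62)]:
        m=(z>0)&(c[...,2]>lo)&(c[...,2]<hi)&(np.abs(c[...,0])<45)&(np.abs(c[...,1])<45)
        if m.sum():q=c[m];print(n,lo,m.sum(),q.min(0).round(1),q.max(0).round(1))
E
```

```text
-70 178 [-10.3  -1.5] [10.   2.8]
-64 104 [ 8.6 -2.8] [11.6  4.2]
-58 115 [ 8.6 -3. ] [11.3  4.3]
-52 108 [ 8.6 -5.3] [11.6  4.5]
-46 447 [ -7.8 -16.6] [11.6 18. ]
-40 442 [ -5.5 -16.1] [11.5 17.4]
-34 254 [  8.6 -14.4] [11.5 14.9]
-28 101 [ 8.7 -6.5] [11.1  8. ]
side -40 217 [-11.6 -20.3 -39.9] [ 14.8  13.6 -23.5]
side 44 283 [-38.2 -30.   50.8] [31.8 30.3 61.8]
top -40 104 [  3.5 -18.1 -39.9] [ 14.3  15.9 -22.6]
top 44 267 [-44.8 -29.6  48.7] [31.8 29.2 61.8]
```

```bash
python3 - <<'E'
from plan import *
p,R,s=cur()
f=cam('wrist');T=np.array(f['tool_from_camera']);K=np.array(f['mtx']);Ti=np.linalg.inv(T)
im=f['pixels'].copy()
for zz in(0,-.01,-.02,-.03):
    q=Ti[:3,:3]@np.array([0.0095,0,zz])+Ti[:3,3];q=K@q/q[2];print(zz,q[:2])
a=cv2.resize(im[200:350,205:355],(400,400),interpolation=cv2.INTER_NEAREST)
g=cam('side');uv=proj(g,[p,p-R[:,2]*.02]);print(uv)
x,y=uv[0].astype(int);b=cv2.resize(g['pixels'][y-40:y+20,x-30:x+30],(400,400),interpolation=cv2.INTER_NEAREST)
b=b.copy();k=400/60
for t in uv:cv2.circle(b,(int((t[0]-x+30.5)*k),int((t[1]-y+40.5)*k)),4,(255,0,0),1)
cv2.imwrite('pics/w2.png',np.hstack([a,b])[:,:,::-1])
z=f['z_map'];print(z[225:345:8,272:290:3].round(3))
E
```

```text
0 [277.19782997 236.28236436]
-0.01 [277.15624211 243.04861727]
-0.02 [277.11014079 250.54919929]
-0.03 [277.05874911 258.91051265]
[[238.69361589 175.20666226]
 [243.46619212 165.36798631]]
[[0.301 0.302 0.303 0.301 0.301 0.302]
 [0.293 0.294 0.293 0.293 0.293 0.292]
 [0.295 0.294 0.295 0.293 0.294 0.294]
 [0.301 0.262 0.    0.259 0.259 0.262]
 [0.165 0.169 0.168 0.168 0.166 0.165]
 [0.157 0.16  0.16  0.16  0.157 0.158]
 [0.15  0.153 0.159 0.153 0.153 0.149]
 [0.144 0.145 0.161 0.145 0.146 0.143]
 [0.137 0.14  0.16  0.139 0.139 0.136]
 [0.088 0.134 0.161 0.134 0.134 0.088]
 [0.087 0.09  0.092 0.091 0.09  0.085]
 [0.086 0.087 0.088 0.088 0.088 0.084]
 [0.086 0.088 0.088 0.088 0.089 0.084]
 [0.085 0.088 0.088 0.088 0.088 0.084]
 [0.085 0.132 0.344 0.134 0.134 0.084]]
```

View pics/w2.png

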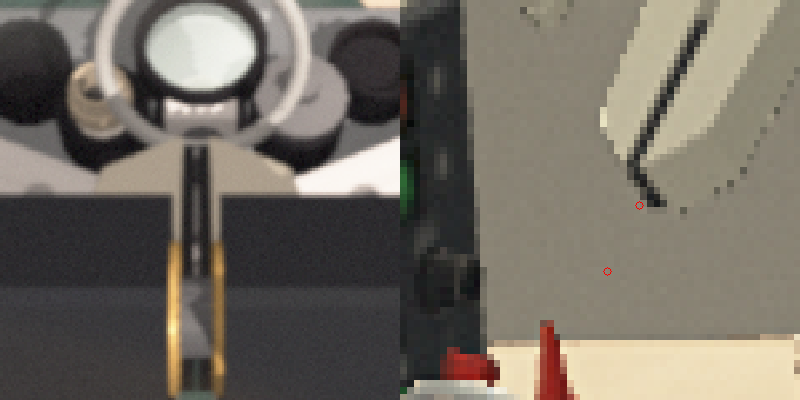

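The closed tips really end ~22 mm short of the nominal TCP, tapering to ±17 mm wide by z=-37. So I advance ~95 mm, to put the ring plane at tool z ≈ -42, with 2 mm sideways correction.

drive_tool --pt "0.03 0.08 0.4 0 0 0 1" --pt "0 0 0.4 0 0 0 1" --pt "0 0 0.4 0 0 0 1" --pt "0 0 0.4 0 0 0 1" --pt "0 0 0.4 0 0 0 1" --pt "0 0 0.4 0 0 0 1" --pt "0 0 0 0 0 0 1" --pt "0 0 0 0 0 0 1"

```text
t: 5.25
eef_pos: [0.5957, -0.054, 0.1396]
tcp_rot: [-179.9, -49.9, 58.6]
ft_force: [0.0, 0.5, 0.4]
width: 0.002
finger_force: 0.0
```

```bash
cat > see.py <<'E'
from plan import *
def wr():
    p,R,s=cur();f=cam('wrist');T=np.array(f['tool_from_camera']);K=np.array(f['mtx'])
    z=f['z_map'];v,u=np.indices(z.shape)
    c=(np.stack([(u-K[0,2])*z/K[0,0],(v-K[1,2])*z/K[1,1],z],-1)@T[:3,:3].T+T[:3,3])
    W=c@R.T+p
    return f,z,c,W,p,R,s
E
python3 - <<'E'
from see import *
rel()
f,z,c,W,p,R,s=wr()
m=(z>0)&(np.hypot(c[...,0],c[...,1])<.035)&(c[...,2]>-.012)&(c[...,2]<.006)&(c[...,0]>-.02)
q=c[m];o=np.linalg.lstsq(np.c_[2*q[:,:2],np.ones(len(q))],(q[:,:2]**2).sum(1),rcond=None)[0];print(len(q),o[:2],q[:,2].mean(),np.sqrt(o[2]+o[:2]@o[:2]),q.min(0),q.max(0))
E
```

```text
t 5.25 rel tool [-0.5  2.2  5.4] rot [-0.03 -0.13  0.07] F [0.02 0.54 0.39] pos [ 0.5957 -0.054   0.1396]
1655 [0.0001142  0.00050338] -0.007471242345698779 0.02714572327303511 [-0.00951632 -0.02920438 -0.00983063] [ 0.02923728  0.03039905 -0.00431711]
```

drive_tool --pt "0 0.01 0.35 0 0 0 1" --pt "0 0 0.35 0 0 0 1" --pt "0 0 0.35 0 0 0 1" --pt "0 0 0.35 0 0 0 1" --pt "0 0 0 0 0 0 1" --pt "0 0 0 0 0 0 1"

```text
t: 6.05
eef_pos: [0.6098, -0.0311, 0.1171]
tcp_rot: [-179.9, -49.9, 58.6]
ft_force: [0.3, -0.7, 0.6]
width: 0.004
finger_force: 0.0
```

```bash
cat >> see.py <<'E'
def ring():
    """ring fit in side view: world centre, arm angle, pin lift"""
    f=cam('side');W=world(f)
    return f,W
E
python3 - <<'E'
from see import *
rel()
f,z,c,W,p,R,s=wr()
m=(z>0)&(c[...,2]>-.055)&(c[...,2]<-.032)&(c[...,0]>.014)&(np.hypot(c[...,0],c[...,1])<.033)
q=c[m]
if len(q)>20:o=np.linalg.lstsq(np.c_[2*q[:,:2],np.ones(len(q))],(q[:,:2]**2).sum(1),rcond=None)[0];print(len(q),o[:2],q[:,2].mean(),np.sqrt(o[2]+o[:2]@o[:2]),q.min(0),q.max(0))
g=cam('side')
cv2.imwrite('pics/w3.png',np.hstack([cv2.resize(f['pixels'][200:350,180:380],(400,300)),cv2.resize(g['pixels'][150:300,130:330],(400,300))])[:,:,::-1])
E
```

```text
t 6.05 rel tool [-0.5  2.3 40.5] rot [-0.02 -0.13  0.07] F [ 0.26 -0.75  0.57] pos [ 0.6098 -0.0311  0.1171]
1392 [0.00195928 0.00030912] -0.042566567418626605 0.025606630669656547 [ 0.01400267 -0.02541539 -0.04493837] [ 0.02906594  0.02604209 -0.03941259]
```

View pics/w3.png

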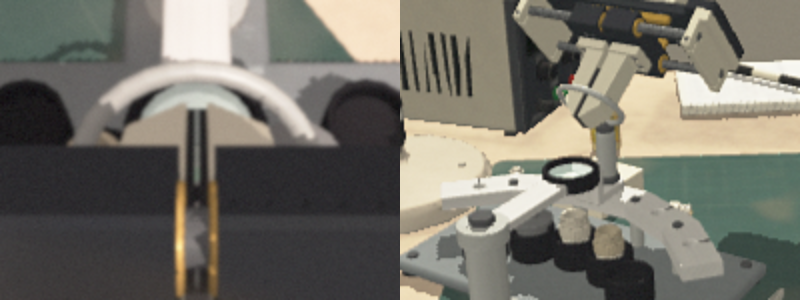

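Fingers are through the ring (wrist: ring arc over the wedge tip at (195,80); side: ring round the finger at (590,105)). Take up the gap.

drive_tool --pt "0.07 0 0 0 0 0 1" --pt "0.07 0 0 0 0 0 1" --pt "0.07 0 0 0 0 0 1" --pt "0.07 0 0 0 0 0 1" --pt "0 0 0 0 0 0 1" --pt "0 0 0 0 0 0 1"

```text
t: 6.9
eef_pos: [0.6119, -0.0276, 0.1221]
tcp_rot: [-179.9, -49.8, 58.6]
ft_force: [-1.6, -1.4, -2.2]
width: 0.006
finger_force: 0.9
```

```bash
cat > lift.py <<'E'
from see import *
def rep():
    rel()
    f,z,c,W,p,R,s=wr()
    m=(z>0)&(c[...,2]>-.06)&(c[...,2]<-.025)&(c[...,0]>.011)&(np.hypot(c[...,0],c[...,1])<.034)
    q=c[m]
    # ring wire only: close to ring plane; top bar in world
    k=W[m]
    i=q[:,0]>np.percentile(q[:,0],85)
    print('wrist ring: n',len(q),'xmax',q[:,0].max().round(4),'ymid',((q[:,1].min()+q[:,1].max())/2).round(4),'top world',k[i].mean(0).round(4),'zmax',k[:,2].max().round(4))
    g=cam('side');Wg=world(g);d=(Wg-p)@R
    m=(g['z_map']>0)&(np.hypot(Wg[...,0]-PIV[0],Wg[...,1]-PIV[1])<.135)&(np.hypot(Wg[...,0]-PIV[0],Wg[...,1]-PIV[1])>.1)&(Wg[...,2]>.14)&(Wg[...,2]<.2)&(d[...,0]>.011)&(d[...,2]>-.06)
    if m.sum():print('side top',m.sum(),Wg[m][:,2].max().round(4))
    # loupe angle from side: points z .093-.102 near r .105
    rr=np.hypot(Wg[...,0]-PIV[0],Wg[...,1]-PIV[1]);m=(g['z_map']>0)&(Wg[...,2]>.09)&(Wg[...,2]<.106)&(rr>.03)&(rr<.13)
    q=Wg[m];a=np.arctan2(q[:,1]-PIV[1],q[:,0]-PIV[0]);a=np.mod(a,2*np.pi);j=abs(AZ-a)<.8
    print('arm angle est',(AZ-np.median(a[j])).round(4),j.sum())
    return f,g
if __name__=='__main__':rep()
E
python3 lift.py
```

```text
t 6.9 rel tool [ 6.   2.3 40.4] rot [-0.03 -0.16  0.09] F [-1.61 -1.38 -2.22] pos [ 0.6119 -0.0276  0.1221]
wrist ring: n 1347 xmax 0.0228 ymid 0.0004 top world [ 0.6028 -0.0433  0.1655] zmax 0.1692
side top 318 0.2
arm angle est 0.0453 747
```

drive_tool --pt "0.06 0 -0.05 0 0 0 1" --pt "0.06 0 -0.05 0 0 0 1" --pt "0.06 0 -0.05 0 0 0 1" --pt "0.06 0 -0.05 0 0 0 1" --pt "0 0 0 0 0 0 1"

```text
t: 7.62
eef_pos: [0.6119, -0.0275, 0.13]
tcp_rot: [-179.9, -49.8, 58.6]
ft_force: [-0.8, -1.9, -6.5]
width: 0.006
finger_force: 2.8
```

```bash
python3 lift.py
```

```text
t 7.625 rel tool [12.1  2.2 35.3] rot [-0.03 -0.16  0.07] F [-0.75 -1.92 -6.46] pos [ 0.6119 -0.0275  0.13  ]
wrist ring: n 1284 xmax 0.022 ymid 0.0005 top world [ 0.6028 -0.0433  0.1726] zmax 0.1768
side top 317 0.1996
arm angle est 0.0492 750
```

Ring rose ~7.3 mm with ~6 N. A further 5 mm up.

drive_tool --pt "0.06 0 -0.05 0 0 0 1" --pt "0.06 0 -0.05 0 0 0 1" --pt "0.04 0 -0.03 0 0 0 1" --pt "0 0 0 0 0 0 1"

```text
t: 8.22
eef_pos: [0.612, -0.0274, 0.1353]
tcp_rot: [-179.9, -49.8, 58.6]
ft_force: [-2.5, -3.3, -7.6]
width: 0.005
finger_force: 3.4
```

```bash
python3 lift.py; python3 - <<'E'
from plan import *
p,R,_=cur()
# rotate about pivot axis by -phi (clockwise), from present pose
for ph in(.3,.384):
    w=[]
    n=int(round(ph/.03))
    for i in range(1,n+1):
        Q=Ro.from_rotvec([0,0,-ph*i/n]).as_matrix();w.append((PIV+Q@(p-PIV),Q@R,1))
    print(ph,n);rows(w[:3],p,R)
E
```

```text
t 8.225 rel tool [16.2  2.3 32.1] rot [-0.03 -0.16  0.07] F [-2.53 -3.29 -7.63] pos [ 0.612  -0.0274  0.1353]
wrist ring: n 1274 xmax 0.022 ymid 0.0003 top world [ 0.6028 -0.0433  0.1777] zmax 0.1822
side top 335 0.1999
arm angle est 0.0495 752
0.3 10
[-0.0, -0.12, -0.0, -0.22, 0.0, 0.18, 1]
[-0.0, -0.12, -0.0, -0.22, 0.0, 0.19, 1]
[-0.0, -0.13, -0.0, -0.22, 0.0, 0.18, 1]
max 1.0
0.384 13
[-0.0, -0.12, -0.0, -0.22, 0.0, 0.18, 1]
[-0.0, -0.12, -0.0, -0.21, 0.0, 0.18, 1]
[-0.0, -0.12, -0.0, -0.22, 0.0, 0.19, 1]
max 1.0
```

drive_tool --pt "0 -0.12 0 -0.22 0 0.18 1" --pt "0 -0.12 0 -0.22 0 0.18 1" --pt "0 -0.12 0 -0.21 0 0.18 1" --pt "0 -0.12 0 -0.22 0 0.18 1" --pt "0 -0.13 0 -0.22 0 0.19 1" --pt "0 -0.12 0 -0.22 0 0.18 1" --pt "0 0 0 0 0 0 1"

```text
t: 9.2
eef_pos: [0.596, -0.0155, 0.1352]
tcp_rot: [-179.9, -49.9, 48.4]
ft_force: [-3.3, -2.4, -7.3]
width: 0.004
finger_force: 4.0
```

```bash
cat >> lift.py <<'E'
    p,R,_=cur();print('tool heading phi',(AZ-np.mod(np.arctan2(-R[1,2],-R[0,2]),2*np.pi)).round(4),'tcp pos phi',(AZ-np.mod(np.arctan2(p[1]-PIV[1],p[0]-PIV[0]),2*np.pi)).round(4),'r',np.hypot(*(p-PIV)[:2]).round(4))
E
python3 lift.py
```

```text
File "lift.py", line 20
    p,R,_=cur();print('tool heading phi',(AZ-np.mod(np.arctan2(-R[1,2],-R[0,2]),2*np.pi)).round(4),'tcp pos phi',(AZ-np.mod(np.arctan2(p[1]-PIV[1],p[0]-PIV[0]),2*np.pi)).round(4),'r',np.hypot(*(p-PIV)[:2]).round(4))
IndentationError: unexpected indent
```

```bash
sed -i "s/if __name__=='__main__':rep()/if __name__=='__main__':\n    rep()/" lift.py; python3 lift.py
```

```text
t 9.2 rel tool [ 17.4 -17.6  33.5] rot [-7.81 -0.14  6.65] F [-3.31 -2.44 -7.31] pos [ 0.596  -0.0155  0.1352]
wrist ring: n 1294 xmax 0.0218 ymid 0.0002 top world [ 0.5841 -0.0293  0.1774] zmax 0.1823
side top 319 0.1998
arm angle est 0.2479 806
tool heading phi 0.1785 tcp pos phi 0.1647 r 0.1017
```

```bash
sed -i 's/PIV=np.array.*;AZ/PIV=np.array([.665,.0598,0]);AZ/' plan.py; python3 - <<'E'
from plan import *
p,R,_=cur()
w=[]
for i in range(1,6):
    a=-.15*i/5;Q=Ro.from_rotvec([0,0,a]).as_matrix();w.append((PIV+Q@(p-PIV),Q@R,1))
rows(w,p,R)
E
```

```text
[0.0, -0.12, 0.0, -0.22, 0.0, 0.18, 1]
[0.0, -0.13, 0.0, -0.22, 0.0, 0.19, 1]
[0.01, -0.12, 0.01, -0.22, 0.0, 0.18, 1]
[-0.0, -0.12, -0.0, -0.22, 0.0, 0.19, 1]
[-0.0, -0.12, 0.0, -0.22, 0.0, 0.18, 1]
max 1.0
```

drive_tool --pt "0 -0.12 0 -0.22 0 0.18 1" --pt "0 -0.12 0 -0.22 0 0.19 1" --pt "0 -0.12 0 -0.22 0 0.18 1" --pt "0 -0.12 0 -0.22 0 0.19 1" --pt "0 -0.12 0 -0.22 0 0.18 1" --pt "0 0 0 0 0 0 1"

```text
t: 10.05
eef_pos: [0.5862, -0.0052, 0.1352]
tcp_rot: [180.0, -49.8, 39.9]
ft_force: [-3.6, -2.3, -7.2]
width: 0.007
finger_force: 3.9
```

```bash
cat >> lift.py <<'E'
    f,z,c,W,p,R,s=wr();m=(z>0)&(c[...,2]>-.06)&(c[...,2]<-.025)&(c[...,0]>.011)&(np.hypot(c[...,0],c[...,1])<.034);q=c[m];k=W[m];t=k[q[:,0]>np.percentile(q[:,0],85)].mean(0)-PIV
    print('ring top phi',(AZ-np.mod(np.arctan2(t[1],t[0]),2*np.pi)).round(4),np.hypot(t[0],t[1]).round(4))
E
python3 lift.py
```

```text
t 10.05 rel tool [ 19.7 -33.7  36.4] rot [-14.44  -0.17  12.15] F [-3.59 -2.27 -7.23] pos [ 0.5862 -0.0052  0.1352]
wrist ring: n 1374 xmax 0.0217 ymid 0.0002 top world [ 0.5725 -0.017   0.1773] zmax 0.1823
side top 308 0.1998
arm angle est 0.4279 856
tool heading phi 0.3299 tcp pos phi 0.3278 r 0.1022
ring top phi 0.3242 0.1203
```

```bash
cat > bar.py <<'E'
from plan import *
import pickle
P0=np.array([.663,.061])
def ang(f):
    W=world(f);r=np.hypot(W[...,0]-P0[0],W[...,1]-P0[1])
    m=(f['z_map']>0)&(W[...,2]>.089)&(W[...,2]<.101)&(r>.03)&(r<.08);q=W[m][:,:2]-P0
    a=np.mod(np.arctan2(q[:,1],q[:,0]),2*np.pi);j=abs(a-AZ+.2)<.6;q=q[j]
    c=q.mean(0);return (AZ-np.mod(np.arctan2(c[1],c[0]),2*np.pi)),len(q)
f0=pickle.load(open('f0.pkl','rb'))
if __name__=='__main__':
  for n in('top','side'):
    a,b=ang(f0[n]),ang(cam(n));print(n,a,b,'diff',b[0]-a[0])
E
python3 bar.py
```

```text
top (np.float64(-0.015571422190982176), 321) (np.float64(0.30599015171539623), 314) diff 0.3215615739063784
side (np.float64(0.05183720464082331), 317) (np.float64(0.3881986199662464), 360) diff 0.3363614153254231
```

Arm at ≈0.329 rad by three measures; 0.055 rad more.

drive_tool --pt "0 -0.08 0 -0.13 0 0.11 1" --pt "0 -0.08 0 -0.13 0 0.11 1" --pt "0 -0.07 0 -0.14 0 0.12 1" --pt "0 0 0 0 0 0 1" --pt "0 0 0 0 0 0 1"

```text
t: 10.92
eef_pos: [0.5832, -0.0015, 0.1353]
tcp_rot: [179.9, -49.9, 36.8]
ft_force: [-2.4, -1.1, -7.2]
width: 0.003
finger_force: 3.8
```

```bash
python3 lift.py;python3 bar.py
```

```text
t 10.925 rel tool [ 20.8 -38.1  37.6] rot [-16.88  -0.15  14.12] F [-2.37 -1.1  -7.16] pos [ 0.5832 -0.0015  0.1353]
wrist ring: n 1375 xmax 0.0219 ymid 0.0004 top world [ 0.5691 -0.0127  0.1774] zmax 0.1821
side top 296 0.1998
arm angle est 0.4782 874
tool heading phi 0.3851 tcp pos phi 0.3821 r 0.1022
ring top phi 0.3816 0.1203
top (np.float64(-0.015571422190982176), 321) (np.float64(0.3633711968863782), 315) diff 0.3789426190773604
side (np.float64(0.05183720464082331), 317) (np.float64(0.4486156339512295), 366) diff 0.3967784293104062
```

≈0.384. Lower straight down.

drive_tool --pt "-0.06 0 0.05 0 0 0 1" --pt "-0.06 0 0.05 0 0 0 1" --pt "-0.06 0 0.05 0 0 0 1" --pt "-0.06 0 0.05 0 0 0 1" --pt "-0.06 0 0.05 0 0 0 1" --pt "-0.06 0 0.05 0 0 0 1" --pt "-0.06 0 0.05 0 0 0 1" --pt "0 0 0 0 0 0 1"

```text
t: 12.18
eef_pos: [0.5831, -0.0031, 0.124]
tcp_rot: [-179.7, -49.8, 36.8]
ft_force: [-1.1, 3.4, -4.0]
width: 0.004
finger_force: 2.2
```

```bash
python3 lift.py;python3 bar.py
```

```text
t 12.175 rel tool [ 11.3 -37.4  43.8] rot [-16.54  -0.14  14.14] F [-1.06  3.38 -3.96] pos [ 0.5831 -0.0031  0.124 ]
wrist ring: n 1417 xmax 0.0224 ymid 0.0002 top world [ 0.5695 -0.0134  0.1661] zmax 0.1714
side top 282 0.1999
arm angle est 0.4721 862
tool heading phi 0.3776 tcp pos phi 0.3696 r 0.1033
ring top phi 0.3706 0.1203
top (np.float64(-0.015571422190982176), 321) (np.float64(0.3536478461140491), 319) diff 0.36921926830503127
side (np.float64(0.05183720464082331), 317) (np.float64(0.44460650556719106), 360) diff 0.39276930092636775
```

Pin dropped into the hole (ring top back to 166 mm, pulled slightly sideways). Release the hook to the ring centre.

drive_tool --pt "-0.06 -0.02 0.04 0 0 0 1" --pt "-0.06 0.04 0 0 0 0 1" --pt "-0.07 0.04 0 0 0 0 1" --pt "-0.07 0 0 0 0 0 1" --pt "-0.07 0 0 0 0 0 1" --pt "0 0 0 0 0 0 1" --pt "0 0 0 0 0 0 1"

```text
t: 13.3
eef_pos: [0.5806, -0.0087, 0.1174]
tcp_rot: [-179.7, -49.7, 36.8]
ft_force: [-0.1, 0.1, -0.1]
width: 0.002
finger_force: 0.0
```

```bash
python3 lift.py;python3 bar.py
```

```text
t 13.3 rel tool [  2.3 -36.6  43.3] rot [-16.55  -0.22  14.17] F [-0.05  0.09 -0.13] pos [ 0.5806 -0.0087  0.1174]
wrist ring: n 1911 xmax 0.0303 ymid -0.003 top world [ 0.5693 -0.0137  0.1654] zmax 0.1677
side top 279 0.1997
arm angle est 0.4746 868
tool heading phi 0.3774 tcp pos phi 0.345 r 0.1086
ring top phi 0.3718 0.1207
top (np.float64(-0.015571422190982176), 321) (np.float64(0.35461331923391093), 318) diff 0.3701847414248931
side (np.float64(0.05183720464082331), 317) (np.float64(0.44101143468487436), 365) diff 0.38917423004405105
```

Zero force, ring at home height. Recentre 3 mm and withdraw along the finger axis.

drive_tool --pt "0 -0.12 0 0 0 0 1" --pt "0 0 0 0 0 0 1" --pt "0 0 -0.3 0 0 0 1" --pt "0 0 -0.4 0 0 0 1" --pt "0 0 -0.4 0 0 0 1" --pt "0 0 -0.5 0 0 0 1" --pt "0 0 -0.7 0 0 0 1" --pt "0 0 -0.8 0 0 0 1" --pt "0 0 -0.8 0 0 0 1" --pt "0 0 -0.8 0 0 0 1" --pt "0 0 0 0 0 0 1" --pt "0 0 0 0 0 0 1"

```text
t: 15.05
eef_pos: [0.5073, -0.0609, 0.1938]
tcp_rot: [-179.7, -49.7, 36.8]
ft_force: [0.1, -0.6, 0.2]
width: 0.009
finger_force: 0.0
```

```bash
python3 bar.py; python3 - <<'E'
from plan import *
import pickle
rel(.384)
f0=pickle.load(open('f0.pkl','rb'));T=[]
for n in('top','side'):
    f=cam(n)
    for F in(f0[n],f):
        W=world(F);m=(F['z_map']>0)&(W[...,2]>.122)&(W[...,2]<.18)&(np.hypot(W[...,0]-.663,W[...,1]-.061)<.172)
        q=W[m];c=q.mean(0);print(n,len(q),c.round(4),q.max(0).round(4),'phi',AZ-np.mod(np.arctan2(c[1]-.061,c[0]-.663),2*np.pi))
    a=f['pixels'];T.append(cv2.resize(a[100:300,130:330],(400,400)))
cv2.imwrite('pics/end.png',np.hstack(T)[:,:,::-1])
E
```

```text
top (np.float64(-0.015571422190982176), 321) (np.float64(0.3542686914405886), 317) diff 0.36984011363157077
side (np.float64(0.05183720464082331), 317) (np.float64(0.44175414336362584), 362) diff 0.38991693872280253
t 15.15 rel tool [ -0.8   1.9 -79.2] rot [ 0.46 -0.27 -0.01] F [ 0.11 -0.06  0.67] pos [ 0.5073 -0.0603  0.1938]
top 433 [ 0.678  -0.0458  0.1547] [0.7933 0.0152 0.1799] phi -0.6849043645346979
top 442 [ 0.6569 -0.0276  0.1546] [0.7941 0.0113 0.1798] phi -0.47715741011810486
side 370 [ 0.6534 -0.049   0.1528] [0.7916 0.013  0.18  ] phi -0.4579425092250311
side 375 [ 0.6303 -0.0251  0.1534] [0.7924 0.0088 0.18  ] phi -0.1826675120441008
```

View pics/end.png

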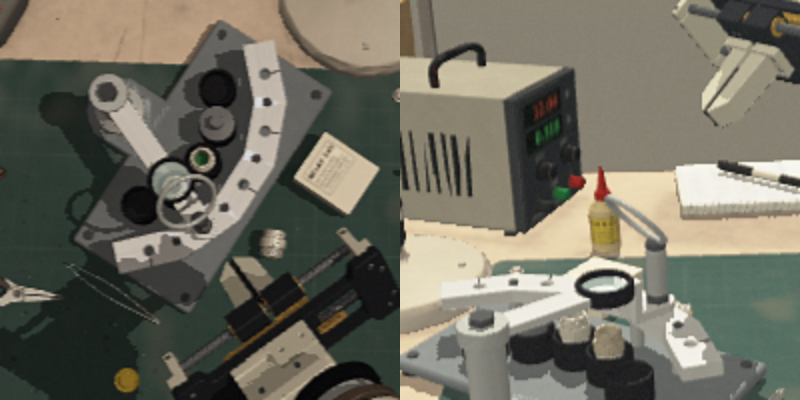

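The arm and loupe are now over the other connector (top-crop (170,180)), the ring is free, and its top is back at home height (165.4 vs 165.5 mm at the start). The connectors, plug, tweezers, carton, bottle and spare connector are undisturbed. I am handing in.

```bash
python3 -c "
from workcell import manip
print(manip.finish_job())"
```

```text
the job is handed in; nothing more can be done
None
```

The job is handed in (no verdict was returned): I hooked the ring, lifted the pin and swung the arm one hole over to the other connector, where the pin sprang back to its home height and the gripper was withdrawn clear.

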